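Tip a sample tube and hold it slanted over the viewing pad

ROBOT

A 6-joint arm with a two-finger parallel gripper is mounted at the origin on a cart in front of the work surface, level with it; the furniture and walls round the work are solid. World frame = base frame: x ahead of the robot, y to its left, z up, the work surface at z = 0. Lengths are in m, angles in rad, forces in N, time in s.
With the tool pointing down it reaches from about 0.375 to 0.9 m from the base axis. Payload 3.1 kg.
Tool frame: the origin (TCP) lies at the very end of the fingers, on their centre line; the grasp point (between the pads) lies 19 mm behind it; z points along the fingers, y is the line along which they close (so a half turn about z gives the same grasp; the last joint's range is limited). The gripper opens to 85 mm and grips with 20 to 120 N. Pads are 22 mm wide; open, the fingers measure 114 mm over their backs; the gripper's body (76 mm by 85 mm) begins 54 mm behind the grasp point. The pads swing forward as they close: fully open they stand 13 mm farther back than shut.
Start: joints at [1.143, 0.527, 1.433, -0, 1.181, -0.178], TCP at [0.154, 0.606, 0.231] pointing down, gripper open.
Joint ranges: [-3.08, 3.08], [-0.75, 2.2], [0.22, 2.44], [-1.43, 4.57], [0, 2.65], [-2.85, 2.85]. Speed limits (rad/s): [2.79, 2.79, 3.14, 3.14, 3.14, 3.14].

INTERFACE

Orientations are given as a unit quaternion [x, y, z, w].
In Python, from station import sense, snapshot, camera_params, sign_off gives the robot as it stands.
- The arm moves only by the shell command python3 -m handwheel 'ROWS' [OPENING] [FORCE]. ROWS is JSON, a list that holds one entry, the list of rows, each a list of 4 numbers: the shift along the tool's x, y, z in units of 25 mm (1.0 is 25 mm), then the turn about the tool's z in units of 6 degrees (1.0 is 6 degrees). A call has 1 to 20 rows; each row shifts and turns the commanded pose from where the row before left it, along the tool's axes as they then stand; what a row does not reach is not made up. A row lasts 1/8 s, in which the tool goes at most 62.5 mm and 10.7 degrees, less where a joint would pass 70% of its speed; a pose out of reach is approached as far as the arm can. A call is refused whole if a number of a shift passes 1 or a number of a turn 1, either way. A call with a gripper value outside its range is refused whole. OPENING is the finger opening in mm, from 0 to 85.4, set as the call begins (- or left out, the last holds). The fingers move at their own pace and stop on an object; FORCE is the grip in N (left out, the last holds). Time passes only in rows, so rows that do not move let the fingers close. It gives the time, the measured TCP pose, the force, the opening and the grip force at its end, in the units of the state.
- sense(): the state, without advancing time (a new reading comes with each control period).
- snapshot(name): name is "scene" or "top" or "wrist"; returns (picture, depth): 480x640x3 uint8, red, green, blue; 480x640 float32, m along the optical axis (not along the pixel's ray), 0 where there is no reading.
- camera_params(name): a dict with "mtx" (3x3 intrinsics, pixels), "D" ([k1, k2, p1, p2, k3] as OpenCV has them; the pictures are not rectified), "extrinsics" (4x4, takes a point from camera to world coordinates); the wrist camera has in their place "hand_eye" (4x4, takes a point from camera to tool coordinates, whose origin is the TCP and whose axes are the flange's). Camera axes: x right, y up, looking along -z (the intrinsics and any distortion apply to the point x, -y, -z); pixel columns grow to the right and rows downward; lengths in m; the calibration is good to about 2 mm. A picture is of the moment at which its call begins: read the wrist's pose just before it. camera_params takes no time and is no camera call.
- sign_off(): hands the job in; it is judged then, once.
The state is a dict: "t": time; "q": joint angles; "qd": joint speeds; "tau": joint torques, N m; "tcp_pos": TCP position; "tool_rot": TCP orientation; "force": force on the tool from outside, world axes, zero at the start; "ft_torque": the same for the moment, N m; "finger_gap": opening from 0.0 (shut) to 1.0 (fully open); "gripper_force": force on a finger pad.
Only numpy, scipy, OpenCV 4.12 (cv2) and the standard library are available. Lean on these libraries where they do the work, as an engineer would, in place of code of your own. Each camera call takes 0.05 s, during which the arm holds its last target. There are 200 camera calls.

TASK

Draw the blue-capped tube straight up clear of its stand, tip it about 30 degrees from upright for two seconds to loosen the sediment, then bring it back upright for a second. Then slant it about 45 degrees, cap end higher, with its bottom end over the ring on the white viewing pad and 5 to 10 cm above the pad, and finish while still holding it there in the gripper, touching nothing else. Never lay the tube flat, and leave the other two tubes and everything else on the table where they stand.

Things in the scene. Friction and masses are not known exactly. Their poses are not given: they have to be found in the camera images.
- blue_tube: The tube to handle: white 50 ml tube with a blue screw cap (fixed on), 112 mm high, about 50 g (varies). Body 29 mm in diameter; cap 34 mm in diameter, 98 to 112 mm above the bottom, a good place to grip. Origin: centre of the underside; z runs up the tube to the cap. It starts upright in any of the three holes of the stand.
- orange_tube: Tube of the same shape and size with an orange cap, in another hole of the stand; stays there. Origin: centre of the underside, z up to the cap.
- green_tube: Tube of the same shape and size with a green cap, in another hole of the stand; stays there. Origin: centre of the underside, z up to the cap.
- stand: Tube stand fixed to the table, 70 x 192 x 55 mm, grey foot and cheeks, aluminium guide plate (top face 54 mm up). Origin: centre of underside; y runs along the row of three 32 mm holes, 58 mm apart, the middle one at the centre. Tubes stand with 1.5 mm play, bottom 6 mm and cap top 118 mm above the table, and must rise 48 mm to come free. Finger room is across the row (along x).
- pad: Flat viewing pad fixed to the table, 120 x 120 x 8 mm, black frame, white top with a printed black ring 60 mm in diameter at its centre. Origin: centre of its underside, under the ring's centre; z up. Its upper face is 8 mm above the table. Keep the hand clear of the joystick post, 200 mm tall, that stands to the front left of the pad (table y above 0, x up to 0.56 m).
- bottle_medium: White square bottle with a blue cap, 47 x 46 x 99 mm, loose on the right of the table; a bystander. Origin: centre of its underside.
- lens_can: Black screw can, 38 mm in diameter, 74 mm high, loose at the back left; a bystander. Origin: centre of its underside.
Mind the look-alikes: they are no part of the job. What is shaped like the blue_tube but red is not meant.

How it is judged:
On the way, in this order (a step that is already met when the one before it is completed fails the run):
1. the blue-capped tube is held upright (within 10 degrees), its bottom more than 60 mm above the table, clear of the stand (height (world z) of blue_tube above 0.06 m and angle between blue_tube's own z axis and vertical below 0.175 rad and contact force between the fingers and blue_tube above 1 N), for 0.2 s.
2. it is kept tipped 20 to 40 degrees from upright for a second, raised (angle between blue_tube's own z axis and vertical between 0.35 and 0.7 rad and height (world z) of blue_tube above 0.04 m and contact force between the fingers and blue_tube above 1 N), for 1 s.
3. it is back upright (within 10 degrees), still raised (angle between blue_tube's own z axis and vertical below 0.175 rad and height (world z) of blue_tube above 0.04 m and contact force between the fingers and blue_tube above 1 N), for 0.4 s.
At the end, for the whole second after the job is handed in: The fingers hold the blue-capped tube still, slanted 35 to 55 degrees, cap higher, its bottom centre within 30 mm of the ring centre (seen from above) and 37 to 120 mm above the pad, touching neither pad nor stand; the other tubes are within 15 mm, bottle and can within 30 mm of their starts (angle between blue_tube's own z axis and vertical between 0.61 and 0.96 rad and horizontal distance between blue_tube and pad below 0.03 m and z of blue_tube in the frame of pad between 0.045 and 0.128 m and contact force between the fingers and blue_tube above 1 N and contact force between blue_tube and pad below 0.2 N and contact force between blue_tube and stand below 0.2 N and linear speed of blue_tube below 0.03 m/s and distance of each of orange_tube, green_tube from where it was at the start of the episode below 0.015 m and distance of each of bottle_medium, lens_can from where it was at the start of the episode below 0.03 m); the arm keeps its last pose, push and grip.
It fails at once if the tube is tipped more than 75 degrees from upright (angle between blue_tube's own z axis and vertical above 1.31 rad).
It fails at once if another tube is drawn out or knocked (distance of any of orange_tube, green_tube from where it was at the start of the episode above 0.03 m).
It fails at once if the bottle or the black can is shoved or knocked over (distance of any of bottle_medium, lens_can from where it was at the start of the episode above 0.04 m or angle between any of bottle_medium, lens_can's own z axis and vertical above 0.5 rad).
It also fails if it takes over 48 s, if anything falls off the work surface, if the arm or the gripper's body presses on something with over 40 N, if the wrist force passes 120 N, or if a joint passes its speed limit or range.

## Working session

There is one attempt and no reset: what is moved stays moved. The work goes in short steps, Python scripts to look and compute and a shell command to move; the robot and the scene stay as the last step left them, time stands still between calls to the robot, and variables do not carry over. Pictures are saved under pics/ and viewed, at most 10 in all, crops included, and the job is handed in when it is done.

```bash
ls -la; mkdir -p pics
cat > h.py <<'E'
import numpy as np, cv2
from scipy.spatial.transform import Rotation as R
from station import sense, snapshot, camera_params, sign_off
def px2w(cam,u,v,d=None,z=None):
    p=camera_params(cam); T=np.array(p["extrinsics"])
    x,y=cv2.undistortPoints(np.array([[[u,v]]],float),np.array(p["mtx"]),np.array(p["D"]))[0,0]
    r=T[:3,:3]@np.array([x,-y,-1.]); o=T[:3,3]
    if d is None: d=(z-o[2])/r[2]
    return o+d*r
def save(n,im,box=None,s=1):
    if box: im=im[box[1]:box[3],box[0]:box[2]]
    cv2.imwrite("pics/"+n,cv2.resize(im[...,::-1],None,fx=s,fy=s,interpolation=cv2.INTER_CUBIC))
E
python3 - <<'E'
from h import *
s=sense()
for k in s: print(k,np.round(s[k],4))
print(R.from_quat(s["tool_rot"]).as_matrix().round(4))
a,_=snapshot("scene");save("scene.png",a); b,d=snapshot("top");save("top.png",b); np.save("topd.npy",d); np.save("top.npy",b)
E
python3 -m handwheel --help | head -30
```

```text
total 12
drwxr-xr-x  3 agent agent 4096 Nov 29 18:22 .
drwxr-xr-x 23 root  root  4096 Nov 29 18:22 ..
drwxr-xr-x  2 agent agent 4096 Nov 29 18:22 pics
t 0.0
q [ 1.1425  0.5285  1.4339  0.      1.1814 -0.1785]
qd [ 0.0013 -0.0001  0.0007  0.0005  0.0004 -0.0004]
tau [-6.00000e-04 -4.42354e+01 -1.78025e+01 -3.00000e-04  8.20000e-03
 -0.00000e+00]
tcp_pos [0.1542 0.6049 0.2303]
tool_rot [ 1.246e-01  9.922e-01 -1.100e-03 -3.000e-04]
force [ 0.0658  0.6708 -0.1645]
ft_torque [-0.0166  0.0287 -0.0105]
gripper_force 0.0
finger_gap 1.0033
[[-9.690e-01  2.472e-01 -9.000e-04]
 [ 2.472e-01  9.690e-01 -2.000e-03]
 [ 4.000e-04 -2.200e-03 -1.000e+00]]invalid input: not JSON, or not a number
```

View pics/scene.png

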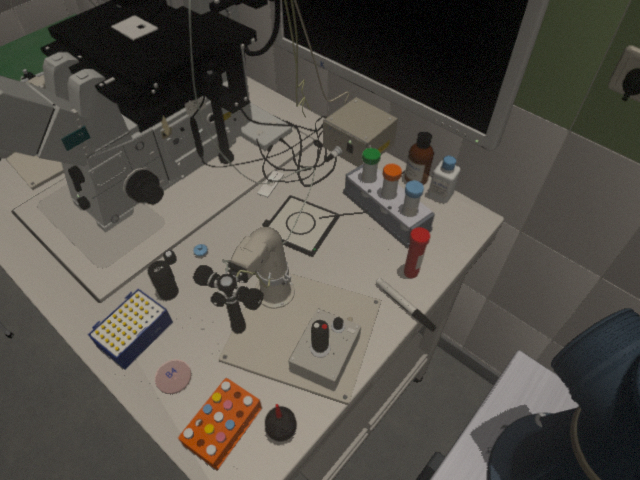

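View pics/top.png

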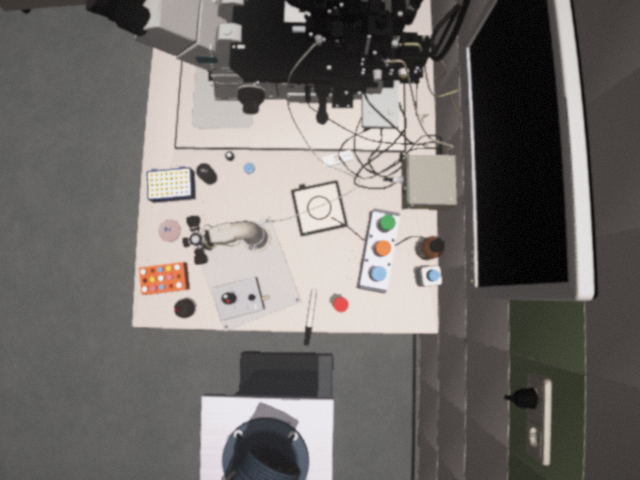

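The scene picture shows the stand with a green cap (370,158), an orange cap (392,172) and a blue-capped tube (412,190). In the top picture, the caps are at green (387,222), orange (382,248) and blue (377,273), and the ring is at (319,208).

There are several look-alikes: blue-capped bottle (432,275 top), loose blue cap (249,168) and red tube (341,303). The one meant is the blue-capped tube at (377,273), because it is the only blue cap in the row of the stand. I'll check this in a crop.

Run:
```python
from h import *
a=np.load("top.npy"); save("crop.png",a,(285,170,445,310),5)
d=np.load("topd.npy")
for n,u,v in [("blue",377,273),("or",382,248),("gr",387,222),("ring",319,208),("red",341,303),("bot",432,275),("post",255,235),("standTL",372,211),("standend",375,289),("table",330,260)]:
    w=d[v-1:v+2,u-1:u+2]; print(n,px2w("top",u,v,d=np.median(w)).round(4))
hsv=cv2.cvtColor(a,cv2.COLOR_RGB2HSV)
for n,u,v in [("blue",377,273),("or",382,248),("gr",387,222)]:
    h=int(hsv[v,u,0]); m=(abs(hsv[...,0].astype(int)-h)<10)&(hsv[...,1]>80)
    q=np.zeros_like(m); q[v-12:v+13,u-12:u+13]=1; ys,xs=np.nonzero(m&q); 
    c=(xs.mean(),ys.mean()); print(n,c,len(xs),px2w("top",*c,z=.118).round(4))
```

```text
blue [ 0.4488 -0.2471  0.1187]
or [ 0.5041 -0.2578  0.1195]
gr [ 0.5624 -0.269   0.1186]
ring [ 0.6109 -0.117   0.0084]
red [ 0.3821 -0.1692  0.113 ]
bot [ 0.447  -0.3737  0.0994]
post [0.5231 0.0179 0.1589]
standTL [ 0.6026 -0.2456  0.0273]
standend [ 0.4145 -0.2504  0.0552]
table [ 0.4838 -0.1462  0.0024]
blue (np.float64(nan), np.float64(nan)) 0 [nan nan nan]
or (np.float64(382.46938775510205), np.float64(247.71938775510205)) 196 [ 0.5049 -0.259   0.118 ]
gr (np.float64(387.030303030303), np.float64(222.04848484848486)) 165 [ 0.5624 -0.2692  0.118 ]<stdin>:10: RuntimeWarning: Mean of empty slice.
  ret = ret.dtype.type(ret / rcount)
```

View pics/crop.png

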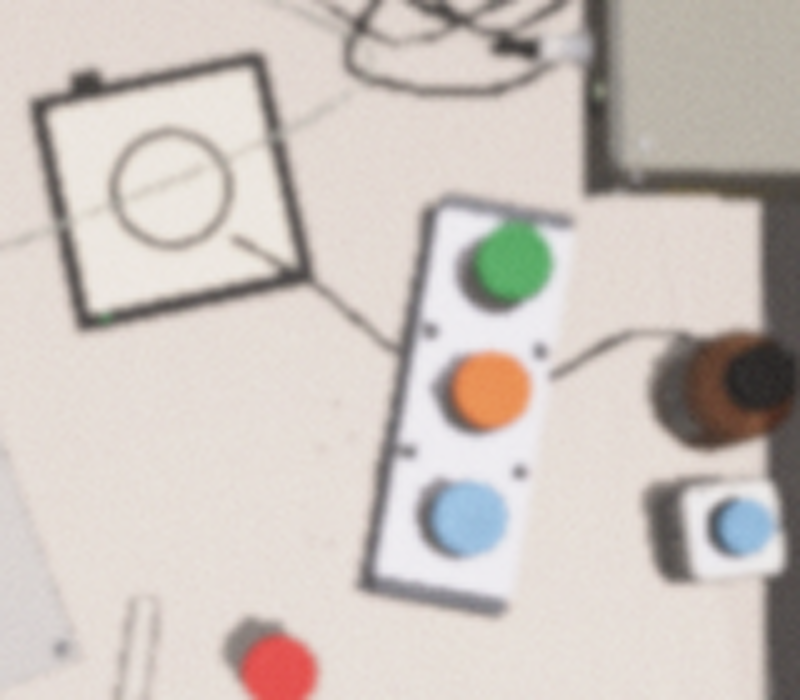

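The crop confirms the blue cap at (468,518), which is full-frame (378.6,273.6), in the stand's near hole. It is next to the orange (491,391) and green (514,263) caps. The bottle and the red tube stand apart. The ring centre is at (171,188), full-frame (319.2,207.6).

```bash
cat >> h.py <<'E'
def units(target):
    s=sense(); M=R.from_quat(s["tool_rot"]).as_matrix(); p=np.array(s["tcp_pos"])
    print("tcp",p.round(4),"yaw y",np.degrees(np.arctan2(M[1,1],M[0,1])).round(2),"tilt",np.degrees(np.arccos(-M[2,2])).round(2),"t",s["t"],"F",np.round(s["force"],1),"gap",round(s["finger_gap"],3),"gf",np.round(s["gripper_force"],1))
    print("units",(M.T@(np.array(target)-p)/.025).round(2))
E
python3 - <<'E'
from h import *
P=[px2w("top",u,v,z=.118) for u,v in [(378.1,273.3),(382.8,248),(387.4,222.3)]]
for p in P: print(p.round(4))
d=P[2]-P[0]; print(np.linalg.norm(d),np.degrees(np.arctan2(d[1],d[0])))
print("ring",px2w("top",319.2,207.6,z=.008))
E
python3 -m handwheel '[[[-0.8,-0.5,-0.4,-0.3],[-0.9,-0.8,-0.4,-0.3],[-0.9,-0.8,-0.4,0],[-0.9,-0.8,-0.4,0],[-0.9,-0.8,-0.4,0],[-0.9,-0.8,-0.4,0],[-0.9,-0.8,-0.4,0],[-0.9,-0.8,-0.4,0],[-0.9,-0.8,0,0],[-0.9,-0.8,0,0],[-0.9,-0.8,0,0],[-0.9,-0.8,0,0],[-0.9,-0.9,0,0],[-0.9,-0.9,0,0],[-0.9,-1,0,0],[-0.9,-1,0,0],[-0.9,-1,0,0],[-0.9,-1,0,0],[-0.6,-1,0,0],[-0.4,-1,0,0]]]' 85 20
```

```text
[ 0.4483 -0.2496  0.118 ]
[ 0.5042 -0.2598  0.118 ]
[ 0.5618 -0.27    0.118 ]
0.1154107647383291 -10.179027703399791
ring [ 0.61202058 -0.11751243  0.008     ]
t: 2.6
tcp_pos: [0.4935, 0.1034, 0.3108]
tool_rot: [0.094, 0.996, -0.0, -0.0]
force: [-0.1, 0.0, 0.6]
finger_gap: 0.993
gripper_force: 0.0
```

```bash
python3 -c "
from h import *
units([.4483,-.2488,.17])"
```

```text
tcp [0.4935 0.1034 0.3108] yaw y 79.27 tilt 0.05 t 2.6 F [-0.1  0.   0.6] gap 0.993 gf 0.0
units [ -0.85 -14.18   5.64]
```

```bash
python3 -m handwheel '[[[0,-1,0,-0.1],[0,-1,0,0],[0,-1,0,0],[0,-1,0,0],[0,-1,0,0],[0,-1,0,0],[-0.1,-1,0,0],[-0.1,-1,0,0],[-0.1,-1,0.2,0],[-0.1,-1,0.4,0],[-0.1,-1,0.5,0],[-0.1,-1,0.5,0],[-0.1,-1,0.6,0],[-0.1,-0.8,0.6,0],[-0.15,-0.38,0.7,0],[0,0,0.7,0],[0,0,0.5,0],[0,0,0.4,0],[0,0,0,0]]]'
python3 - <<'E'
from h import *
units([.4483,-.2488,.094])
a,d=snapshot("wrist"); save("wrist.png",a)
s=sense(); p=camera_params("wrist"); T=np.eye(4); T[:3,:3]=R.from_quat(s["tool_rot"]).as_matrix(); T[:3,3]=s["tcp_pos"]
C=T@np.array(p["hand_eye"]); 
for q in [(.4483,-.2496,.118),(.5042,-.2598,.118),(.5618,-.27,.118)]:
    c=(np.linalg.inv(C)@np.array([*q,1]))[:3]*[1,-1,-1]
    print(cv2.projectPoints(c[None],np.zeros(3),np.zeros(3),np.array(p["mtx"]),np.array(p["D"]))[0].ravel().round(1))
E
```

```text
t: 4.97
tcp_pos: [0.4539, -0.2481, 0.1831]
tool_rot: [0.088, 0.996, 0.001, -0.001]
force: [-0.8, -0.0, -0.1]
finger_gap: 0.993
gripper_force: 0.0
tcp [ 0.4539 -0.2481  0.1831] yaw y 79.91 tilt 0.1 t 4.975 F [-0.8 -0.  -0.1] gap 0.993 gf 0.0
units [ 0.21 -0.07  3.56]
[317.7 254. ]
[317.5 345. ]
[317.7 426.2]
```

View pics/wrist.png

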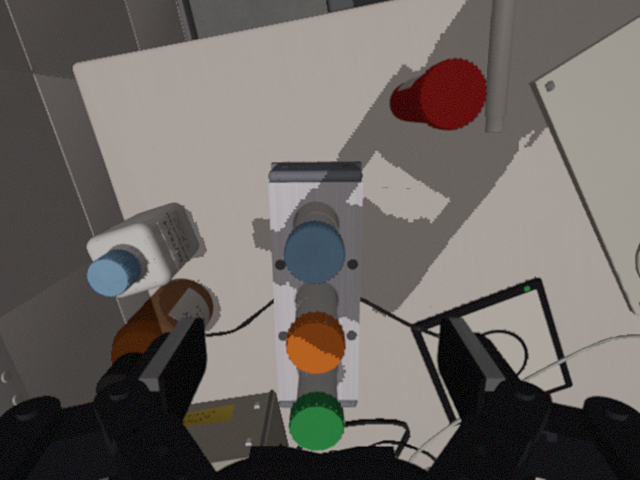

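The wrist picture shows blue at (315,251), orange at (316,343) and green at (317,421). Each is within a few pixels of where my measured positions project (318,254 / 317,345 / 318,426), which is about 1.5 mm. Next I descend and grip the cap.

```bash
python3 -m handwheel '[[[0.1,-0.05,0.5,0],[0.1,-0.05,0.6,0],[0,0,0.7,0],[0,0,0.7,0],[0,0,0.6,0],[0,0,0.4,0],[0,0,0.26,0],[0,0,0,0],[0,0,0,0]]]'
python3 -m handwheel '[[[0,0,0,0],[0,0,0,0],[0,0,0,0],[0,0,0,0],[0,0,0,0],[0,0,0,0],[0,0,0,0]]]' 0 25
python3 -c "
from h import *
units([.4483,-.2488,.089])"
```

```text
t: 6.15
tcp_pos: [0.4491, -0.2505, 0.0902]
tool_rot: [0.088, 0.996, -0.0, 0.0]
force: [0.2, 0.4, -0.0]
finger_gap: 0.992
gripper_force: 0.0
t: 7.02
tcp_pos: [0.449, -0.2504, 0.0901]
tool_rot: [0.088, 0.996, -0.0, 0.0]
force: [-0.3, 0.6, 4.8]
finger_gap: 0.386
gripper_force: 24.8
tcp [ 0.449  -0.2504  0.0901] yaw y 79.89 tilt 0.03 t 7.025 F [-0.3  0.6  4.8] gap 0.386 gf 24.8
units [0.04 0.06 0.04]
```

```bash
python3 -m handwheel '[[[0,0,-0.2,0],[0,0,-0.4,0],[0,0,-0.5,0],[0,0,-0.5,0],[0,0,-0.5,0],[0,0,-0.4,0],[0,0,-0.3,0],[0,0,0,0],[0,0,0,0],[0,0,0,0],[0,0,0,0]]]'
python3 - <<'E'
from h import *
units([.4483,-.2488,.089])
a,d=snapshot("wrist"); save("w2.png",a)
E
```

```text
t: 8.4
tcp_pos: [0.4486, -0.2501, 0.1595]
tool_rot: [0.088, 0.996, 0.0, -0.0]
force: [0.4, -0.1, -1.4]
finger_gap: 0.386
gripper_force: 24.9
tcp [ 0.4486 -0.2501  0.1595] yaw y 79.89 tilt 0.05 t 8.4 F [ 0.4 -0.1 -1.4] gap 0.386 gf 24.9
units [0.02 0.05 2.82]
```

View pics/w2.png

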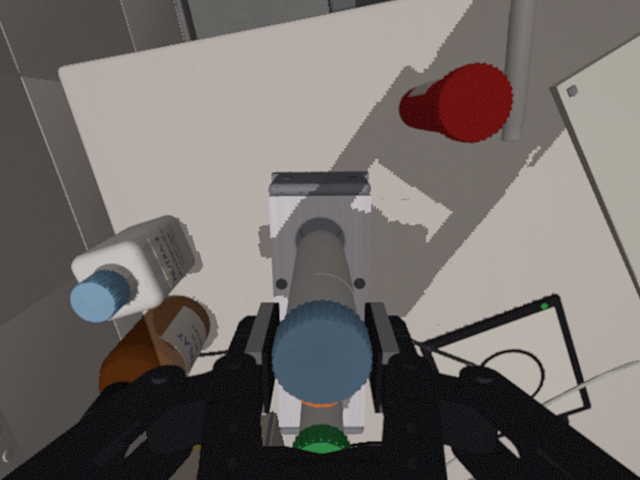

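The tube is out, with its cap at (322,350) between the pads and its body leading to the emptied hole at (321,232). The tool can't be tilted directly, so I'll pivot the tube in the pads. Its lower end goes 10 mm into its own hole and the tool moves along the row, away from the other tubes.

```bash
python3 -m handwheel '[[[0,0,0.3,0],[0,0,0.4,0],[0,0,0.4,0],[0,0,0.14,0],[0,0,0,0],[0.15,0,0,0],[0.25,0,0,0],[0.25,0,0,0],[0.25,0,0,0],[0.25,0,0.03,0],[0.25,0,0.04,0],[0.25,0,0.05,0],[0.25,0,0.05,0],[0.15,0,0.05,0],[0,0,0,0],[0,0,0,0]]]'
python3 - <<'E'
from h import *
units([.4483,-.2488,.089])
a,d=snapshot("wrist"); save("w3.png",a)
E
```

```text
t: 10.45
tcp_pos: [0.3982, -0.2411, 0.1233]
tool_rot: [0.088, 0.996, 0.0, -0.0]
force: [1.7, -0.7, -0.1]
finger_gap: 0.39
gripper_force: 25.1
tcp [ 0.3982 -0.2411  0.1233] yaw y 79.89 tilt 0.03 t 10.45 F [ 1.7 -0.7 -0.1] gap 0.39 gf 25.1
units [-2.03  0.05  1.37]
```

View pics/w3.png

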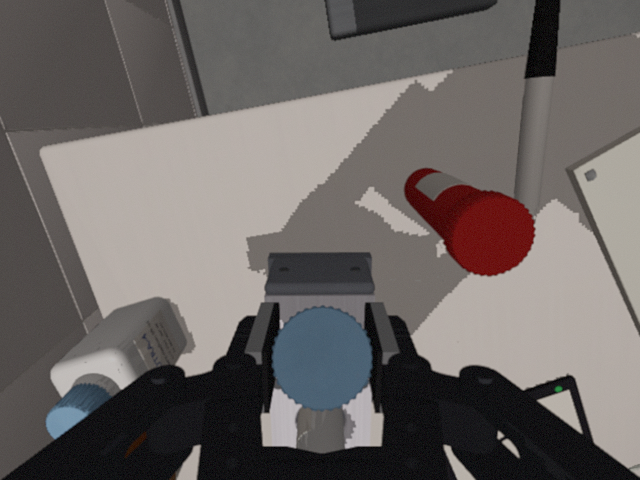

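The cap now shows as a round disc at (322,358), leaning toward the camera. The force is only 1.7 N, so the pivot worked. Next I raise it and hold for two seconds.

```bash
python3 -m handwheel '[[[0,0,-0.3,0],[0,0,-0.5,0],[0,0,-0.4,0],[0,0,0,0],[0,0,0,0],[0,0,0,0],[0,0,0,0],[0,0,0,0],[0,0,0,0],[0,0,0,0],[0,0,0,0],[0,0,0,0],[0,0,0,0],[0,0,0,0],[0,0,0,0],[0,0,0,0],[0,0,0,0],[0,0,0,0],[0,0,0,0]]]'
python3 - <<'E'
from h import *
r=np.array([.984,-.176]); 
g=np.array([.4486,-.2501])-r*.112
units([*g,.100])
a,d=snapshot("scene"); save("s4.png",a,(320,110,480,230),5)
E
```

```text
t: 12.88
tcp_pos: [0.3983, -0.2412, 0.1533]
tool_rot: [0.088, 0.996, 0.0, -0.0]
force: [-0.3, -0.2, -0.2]
finger_gap: 0.388
gripper_force: 25.0
tcp [ 0.3983 -0.2412  0.1533] yaw y 79.89 tilt 0.01 t 12.875 F [-0.3 -0.2 -0.2] gap 0.388 gf 25.0
units [2.44 0.01 2.13]
```

View pics/s4.png

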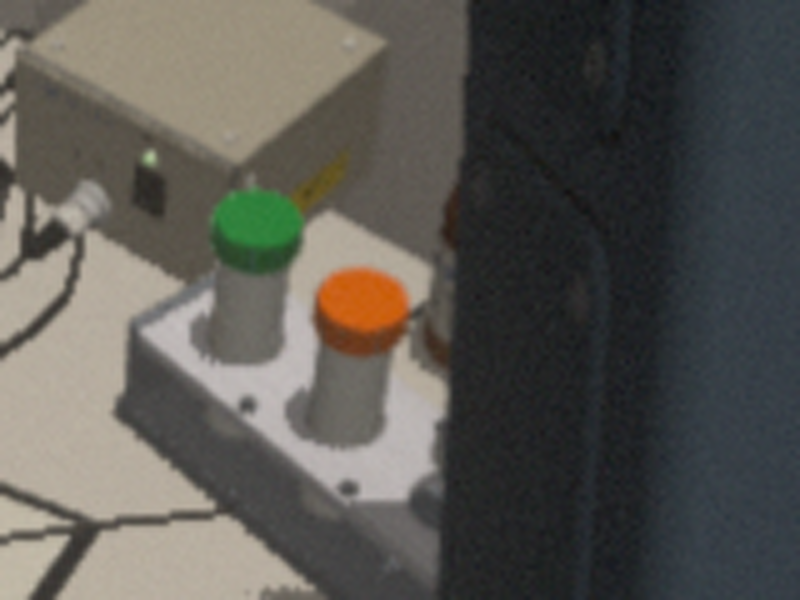

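The arm hides the tube from the scene camera, while orange (362,310) and green (257,230) are still standing in place. I'll measure the tilt from the wrist depth on the cap top instead.

```bash
cat >> h.py <<'E'
def tilt():
    s=sense(); a,d=snapshot("wrist"); p=camera_params("wrist")
    M=R.from_quat(s["tool_rot"]).as_matrix()@np.array(p["hand_eye"])[:3,:3]
    hsv=cv2.cvtColor(a,cv2.COLOR_RGB2HSV); m=(hsv[...,0]>95)&(hsv[...,0]<120)&(hsv[...,1]>60)&(d>0)
    m[:, :270]=0; m[:,375:]=0; m[:290]=0; m[420:]=0
    v,u=np.nonzero(m); k=cv2.undistortPoints(np.c_[u,v].astype(float)[:,None],np.array(p["mtx"]),np.array(p["D"]))[:,0]
    z=d[m]; P=np.c_[k[:,0]*z,-k[:,1]*z,-z]@M.T
    ok=np.ones(len(P),bool)
    for _ in range(8):
        c=P[ok].mean(0); n=np.linalg.svd(P[ok]-c,full_matrices=False)[2][2]; e=abs((P-c)@n); ok=e<max(.0015,2*np.median(e))if _<6 else e<.0015
    n*=np.sign(n[2]); print("cap pts",ok.sum(),"of",len(ok),"axis",n.round(3),"tilt deg",np.degrees(np.arccos(n[2])).round(1))
    return a
E
python3 -c "
from h import *
tilt()"
python3 -m handwheel '[[[0.2,0,0,0],[0.4,0,0,0],[0.5,0,0,0],[0.5,0,0,0],[0.5,0,0.1,0],[0.34,0,0.4,0],[0,0,0.6,0],[0,0,0.6,0],[0,0,0.43,0],[0,0,0,0],[0,0,0,0]]]'
python3 - <<'E'
from h import *
tilt()
r=np.array([.984,-.176]); 
g=np.array([.4486,-.2501])-r*.051
units([*g,.100])
E
```

```text
cap pts 7929 of 8246 axis [-0.441  0.087  0.893] tilt deg 26.7
t: 14.35
tcp_pos: [0.3383, -0.2307, 0.1003]
tool_rot: [0.088, 0.996, -0.0, 0.0]
force: [0.0, 0.3, -0.9]
finger_gap: 0.387
gripper_force: 25.0
cap pts 7933 of 8286 axis [-0.441  0.089  0.893] tilt deg 26.7
tcp [ 0.3384 -0.2308  0.1004] yaw y 79.89 tilt 0.05 t 14.4 F [ 0.5  0.5 -0.6] gap 0.388 gf 25.0
units [-2.43  0.01  0.02]
```

The tilt measured 26.7°, inside the band. Now I push the foot of the tube against the stand's end face to bring it upright.

```bash
python3 -m handwheel '[[[-0.2,0,0,0],[-0.3,0,0,0],[-0.3,0,0,0],[-0.3,0,0,0],[-0.3,0,0,0],[-0.3,0,0,0],[-0.3,0,0,0],[-0.25,0,0,0],[-0.18,0,0,0],[0,0,0,0],[0,0,0,0]]]'
python3 - <<'E'
from h import *
tilt(); units([.4483,-.2488,.089])
E
```

```text
t: 15.78
tcp_pos: [0.398, -0.2412, 0.1]
tool_rot: [0.088, 0.996, -0.0, -0.0]
force: [-1.4, 0.1, -1.7]
finger_gap: 0.383
gripper_force: 25.0
cap pts 6893 of 8426 axis [0.008 0.006 1.   ] tilt deg 0.5
tcp [ 0.3979 -0.2412  0.1   ] yaw y 79.88 tilt 0.0 t 15.825 F [-1.3 -0.4 -1.7] gap 0.39 gf 25.0
units [-2.04  0.05  0.44]
```

```bash
python3 -m handwheel '[[[0.15,0,0,0],[0,0,-0.3,0],[0,0,-0.5,0],[0,0,-0.5,0],[0,0,-0.5,0],[0,0,-0.4,0],[0,0,-0.2,0],[0,0,0,0],[0,0,0,0],[0,0,0,0],[0,0,0,0],[0,0,0,0],[0,0,0,0],[0,0,0,0],[0,0,0,0],[0,0,0,0]]]'
python3 -m handwheel '[[[-0.3,0,0,0],[-0.5,0,0,0],[-0.5,0,0,0],[-0.5,0,0,0],[-0.3,0,0,0],[-0.1,0,0,0],[0,0,0,0],[0,0,0,0]]]'
python3 - <<'E'
from h import *
tilt(); units([.4486,-.2501,.1285])
E
```

```text
t: 17.82
tcp_pos: [0.3944, -0.2405, 0.1601]
tool_rot: [0.088, 0.996, -0.0, 0.0]
force: [-0.8, 0.2, -0.9]
finger_gap: 0.385
gripper_force: 25.0
t: 18.82
tcp_pos: [0.4481, -0.25, 0.16]
tool_rot: [0.088, 0.996, 0.0, -0.0]
force: [0.6, 0.0, -0.3]
finger_gap: 0.385
gripper_force: 25.0
cap pts 7049 of 8446 axis [-0.03   0.01   0.999] tilt deg 1.8
tcp [ 0.4481 -0.25    0.16  ] yaw y 79.88 tilt 0.03 t 18.875 F [ 0.1  0.3 -1.3] gap 0.387 gf 25.0
units [-0.02  0.    1.26]
```

```bash
python3 -m handwheel '[[[0.1,0,0.1,0],[0,0,0.3,0],[0,0,0.4,0],[0,0,0.3,0],[0,0,0.16,0],[0,0,0,0],[0.15,0,0,0],[0.25,0,0,0],[0.25,0,0,0],[0.25,0,0,0],[0.25,0,0.03,0],[0.25,0,0.04,0],[0.25,0,0.05,0],[0.25,0,0.06,0],[0.25,0,0.08,0],[0.25,0,0.1,0],[0.25,0,0.12,0],[0.25,0,0.12,0],[0.25,0,0.12,0],[0,0,0,0]]]'
python3 - <<'E'
from h import *
tilt(); units([.4486,-.2501,.1285])
E
```

```text
t: 21.38
tcp_pos: [0.3676, -0.2354, 0.1103]
tool_rot: [0.088, 0.996, 0.001, -0.001]
force: [0.4, 0.7, 1.6]
finger_gap: 0.386
gripper_force: 25.1
cap pts 7815 of 8401 axis [-0.724  0.134  0.676] tilt deg 47.4
tcp [ 0.3679 -0.2355  0.1105] yaw y 79.88 tilt 0.09 t 21.425 F [ 0.9 -0.7  1.3] gap 0.386 gf 25.1
units [-3.28 -0.01 -0.73]
```

The tilt is 47.4°, good for the final slant. Now I raise the tube and carry it over the pad.

```bash
python3 -m handwheel '[[[0,0,-0.2,0],[0,0,-0.4,0],[0,0,-0.6,0],[0,0,-0.7,0],[0,0,-0.7,0],[0,0,-0.6,0],[0,0.2,-0.4,0],[0,0.4,-0.2,0],[-0.2,0.5,0,0],[-0.4,0.6,0,0],[-0.5,0.6,0,0],[-0.6,0.6,0,0],[-0.6,0.6,0,0],[-0.6,0.6,0,0],[-0.6,0.6,0,0],[-0.6,0.6,0,0],[-0.6,0.5,0,0],[-0.5,0.36,0,0],[-0.4,0.2,0,0]]]'
python3 -m handwheel '[[[-0.3,0,0,0],[-0.2,0,0,0],[-0.1,0,0,0],[0,0,0,0],[0,0,0,0]]]'
python3 - <<'E'
from h import *
tilt(); units([.5367,-.104,.134])
E
```

```text
t: 23.8
tcp_pos: [0.535, -0.1034, 0.2053]
tool_rot: [0.088, 0.996, 0.0, -0.0]
force: [-0.6, -0.5, -1.2]
finger_gap: 0.388
gripper_force: 25.0
t: 24.42
tcp_pos: [0.5487, -0.1067, 0.2056]
tool_rot: [0.088, 0.996, 0.0, -0.0]
force: [0.5, 0.2, -0.4]
finger_gap: 0.386
gripper_force: 25.0
cap pts 7817 of 8265 axis [-0.689  0.13   0.713] tilt deg 44.5
tcp [ 0.5487 -0.1066  0.2056] yaw y 79.87 tilt 0.02 t 24.475 F [-1.1 -0.1 -0.6] gap 0.387 gf 25.0
units [0.49 0.02 2.86]
```

```bash
python3 -m handwheel '[[[0.1,0,0.2,0],[0.1,0,0.3,0],[0.1,0,0.4,0],[0.08,0,0.4,0],[0,0,0.4,0],[0,0,0.4,0],[0,0,0.3,0],[0,0,0.2,0],[0,0,0.1,0],[0,0,0,0],[0,0,0,0],[0,0,0,0],[0,0,0,0]]]'
python3 - <<'E'
from h import *
tilt(); units([.5395,-.104,.138])
a,d=snapshot("scene"); save("s5.png",a,(220,120,460,300),3.3)
a,d=snapshot("top"); save("t5.png",a,(285,170,445,310),4)
E
```

```text
t: 26.1
tcp_pos: [0.5398, -0.105, 0.1383]
tool_rot: [0.088, 0.996, -0.0, 0.0]
force: [0.4, 0.1, -0.9]
finger_gap: 0.384
gripper_force: 25.0
cap pts 7809 of 8319 axis [-0.69   0.13   0.712] tilt deg 44.6
tcp [ 0.5398 -0.105   0.1382] yaw y 79.89 tilt 0.02 t 26.15 F [-0.5 -0.5 -0.6] gap 0.388 gf 25.0
units [0.02 0.04 0.01]
```

View pics/s5.png

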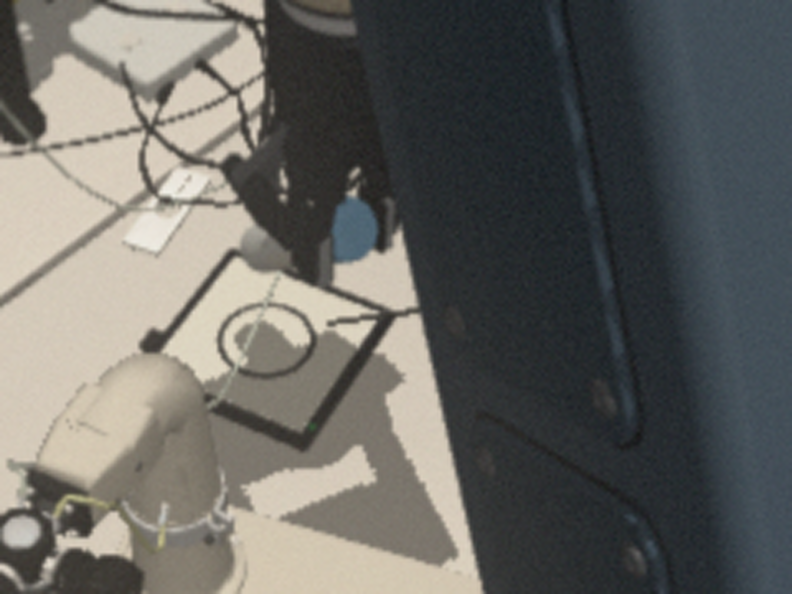

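View pics/t5.png

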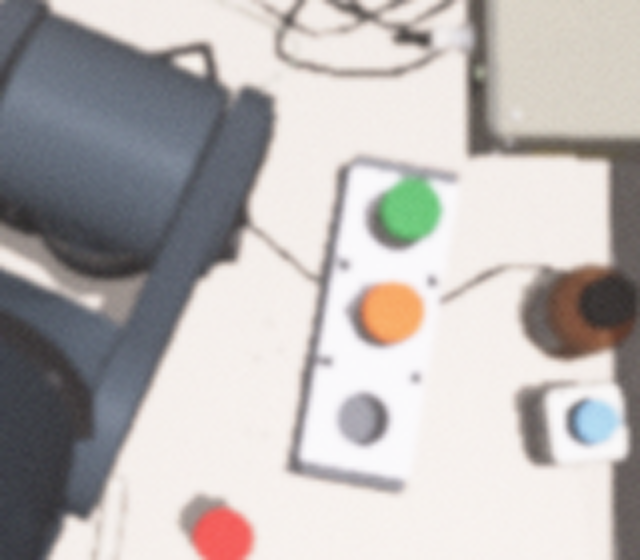

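In the scene crop the tube is slanted, with its cap at (355,230) and its bottom end at (265,250), high over the pad. The top crop shows the other tubes, the bottle and the red tube where they stood. I'll check the bottom point against the calibration and then hand in.

Run:
```python
from h import *
print("seen bottom centre at z .083:",px2w("scene",220+263/3.3,120+250/3.3,z=.083).round(3),"want .612 -.1175")
```

```text
seen bottom centre at z .083: [ 0.612 -0.119  0.083] want .612 -.1175
```

```bash
python3 -c "
from h import *
print(sign_off())"
```

```text
the job is handed in; nothing more can be done
None
```

I handed the job in with the blue-capped tube held in the gripper at about 45° (44.6° measured), cap end higher. Its bottom sits over the ring centre, about 75 mm above the pad; the earlier tip measured 27° and was held over two seconds, it then came back upright for a second, and the other tubes and bottle looked unmoved in the last pictures (the black can was not rechecked).

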